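Close the double-lidded key-ring tin and take off the outer lid alone

TASK

Pick up the two nested lids together by the inner lid's knob and lower them onto the large open tin of key rings, fully home before you let go. Then grip the outer lid by its neck and lift it off alone, leaving the inner lid seated and undisturbed in the tin, and finish still holding the outer lid level in the gripper, with all of it well above the top of the knob, ready for a new stock label. Do not shift the large tin, and leave the other things on the bench alone.

Things in the scene. Friction and masses are not known exactly. Their poses are not given: they have to be found in the camera images.
- tin_mouth (a point): Centre of the mouth, in the plane of the rim (z up), of the large open round steel tin: 100 mm outside, 95 mm inside diameter, 70 mm high, 1.6 kg, loose on the bench, split rings at the bottom. The wider and taller of the two open tins; the inner lid drops into it.
- inner_knob (a point): Centre, half-way up, of the inner lid's plain steel knob: an upright cylinder of 20 mm diameter, from 14 mm below to 14 mm above this point (z up), on a 16 mm stem. It stands up through the outer lid's neck, its lower end 2 mm above the neck. Lifting by it carries both lids. When home, this point is 50 mm above the tin's mouth point.
- inner_flange (a point): Centre of the upper face of the inner lid's flange, a 101 mm disc 4 mm thick, 46 mm below the knob's centre; hidden under the outer lid at first. Below it a round plug, 89 mm diameter, 14 mm deep, lower edge bevelled, fits the tin with 3 mm play all round; home, the flange lies on the rim. About 0.25 kg. At first the plug stands on the bench.
- outer_neck (a point): Centre, half-way up, of the outer lid's neck: an upright steel tube, 38 mm outside, 30 mm inside diameter, from 13 mm below to 13 mm above this point (z up). The inner knob passes freely through it; nested, this point is 29 mm below the knob's centre, the knob's top 43 mm above it. Lifting by the neck carries the outer lid only.
- outer_top (a point): Centre of the upper face of the outer lid's flat round top (115 mm diameter, 4 mm thick), at the foot of the neck, 13 mm below the neck's centre. It lies loose on the inner flange. A skirt, 118 mm across, hangs to 16 mm below this point and passes 5 mm outside the tin's wall. About 0.2 kg.
- small_tin_mouth (a point): Bystander: centre of the mouth of the smaller open steel tin (70 mm diameter, 50 mm high) with two key blanks in it. Leave alone.
- bowl: Bystander: tin bowl of split key rings, 110 mm across, 38 mm high; origin at the centre of its underside. Leave alone.
- file: Bystander: flat file with ash handle, 265 mm long, up to 25 mm high, lying on the bench along its own x axis, handle towards -x (135 mm from the origin). Leave alone.
- hammer: Bystander: brass-headed tack hammer, 220 mm long, 22 mm high, lying along its own x axis, head at +x, handle's end 150 mm from the origin. Leave alone.
- pliers: Bystander: red-handled pliers, 165 mm long, 14 mm high, lying along their own x axis, jaws at +x (60 mm), handles at -x. Leave alone.

How it is judged:
By the outcome, as a careful person would: the job done as asked, in the order asked, and still so for the second after the job is handed in, while the arm keeps its last pose, push and grip.
It also fails if it takes over 51 s, if anything falls off the work surface, if the arm or the gripper's body presses on something with over 40 N, if the wrist force passes 120 N, or if a joint passes its speed limit or range.

ROBOT

A 6-joint arm with a two-finger parallel gripper is mounted at the origin on the work surface. World frame = base frame: x ahead of the robot, y to its left, z up, the work surface at z = 0. Lengths are in mm, angles in rad, forces in N, time in s.
With the tool pointing down it reaches from about 350 to 975 mm from the base axis. Payload 7.1 kg.
Tool frame: the origin (TCP) lies on the mounting face of the last link; the fingertips stand 182 mm ahead of it and the grasp point (between the pads) lies 163 mm ahead of it (ctrl.finger_overhang is the distance from the TCP to the fingertips, in mm); z points along the fingers, y is the direction in which the jaws open and shut (so a half turn about z gives the same grasp; the last joint's range is limited). The gripper opens to 88 mm and grips with 3 to 60 N. Pads are 20 mm wide; open, the fingers measure 115 mm over their backs; the gripper's body (75 mm by 178 mm) begins 61 mm behind the grasp point.
Start: joints at [1.256, 0.423, 1.63, -0, 1.089, -0.019], TCP at [182.159, 597.85, 404.675] pointing down, gripper open.
Joint ranges: [-3, 3], [-0.9, 2.11], [0.09, 2.58], [-1.31, 4.45], [0.11, 2.69], [-2.54, 2.54]. Speed limits (rad/s): [2.39, 2.39, 3.01, 3.14, 3.14, 3.14].

INTERFACE

Orientations are given as a rotation vector (axis times angle).
In Python, from workcell import ctrl, viewer, recognise gives the robot as it stands.
- The arm moves only by the shell command python3 -m handwheel 'ROWS'. ROWS is JSON, a list of rows, each an object of numbers: "gripper": the closure, from 0 (fully open) to 1 (shut); "tx", "ty", "tz": the shift along the tool's x, y, z in m; "rx", "ry", "rz": the turn, a rotation vector about the tool's x, y, z in degrees. In form: [{"gripper": .., "tx": .., "ty": .., "tz": .., "rx": .., "ry": .., "rz": ..}, ...]. A call has 1 to 8 rows; each row shifts and turns the commanded pose from where the row before left it, along the tool's axes as they then stand; what a row does not reach is not made up. A row lasts 1/8 s, in which the tool goes at most 62.5 mm and 10.7 degrees, less where a joint would pass 70% of its speed; a pose out of reach is approached as far as the arm can. A call with a gripper value outside its range is refused whole. The fingers move at their own pace and stop on an object; the grip force is fixed at half the most. Time passes only in rows, so rows that do not move let the fingers close. It gives the time, the measured TCP pose, the force and the opening at its end, in the units of the state.
- ctrl.get_obs(): the state, without advancing time (a new reading comes with each control period).
- viewer.get_image(name): name is "scene" or "top" or "wrist"; returns a dict with "image" (384x512x3 uint8, red, green, blue), "range_z" (384x512 float32, mm along the optical axis (not along the pixel's ray), 0 where there is no reading), "vfov" (degrees; the focal length in pixels is half the picture's height over the tangent of half this angle, whatever the lens; pixels are square), "cx", "cy" (the principal point, pixels), "k1" (the pictures are not rectified: a ray, as slopes to the right and down, at radius r is drawn at 1 + k1 r^2 times it, then the intrinsics apply), "extrinsics" (4x4, takes a point from world to camera coordinates); the wrist camera has in their place "T_tool_cam" (4x4, takes a point from camera to tool coordinates, whose origin is the TCP and whose axes are the flange's). Camera axes: x right, y up, looking along -z (the intrinsics and any distortion apply to the point x, -y, -z); pixel columns grow to the right and rows downward; lengths in mm; the calibration is good to about 2 mm. A picture is of the moment at which its call begins: read the wrist's pose just before it.
- ctrl.close_job(): hands the job in, once; it reports no verdict.
Trained networks look in a picture, given as the dict that the camera call returned (one of the last four; its "shot" number tells which), for a name from the list of things; names that differ only in an ending like _2 or _b are one class to them, and where a whole thing is asked for, a point or a joint stands for the part that bears it (a point fixed in the world has none). Each returns a list of dicts, best first, with "p" (0 to 1); they miss things now and then, are a little off and sometimes report something else, mostly with a low value. They report only what shows in the picture. A call takes as long as a camera call.
- recognise(picture, name): "xy" ([column, row] as shares, 0 to 1, of the picture: columns of its width, rows of its height, amid what is visible of it).
The state is a dict: "t": time; "qpos": joint angles; "qvel": joint speeds; "joint_torque": joint torques, N m; "ee_pos": TCP position; "orientation": TCP orientation; "ft_force": force on the tool from outside, world axes, zero at the start; "moment": the same for the moment, N m; "width": finger opening in mm.
Only numpy, scipy, OpenCV 4.12 (cv2) and the standard library are available. Lean on these libraries where they do the work, as an engineer would, in place of code of your own. Each camera call takes 0.05 s, during which the arm holds its last target.

## Working session

There is one attempt and no reset: what is moved stays moved. The work goes in short steps, Python scripts to look and compute and a shell command to move; the robot and the scene stay as the last step left them, time stands still between calls to the robot, and variables do not carry over. Pictures are saved under pics/ and viewed, and the job is handed in when it is done.

```bash
ls; mkdir -p pics; cat > h.py <<'E'
import numpy as np, cv2
from workcell import ctrl, viewer, recognise
from scipy.spatial.transform import Rotation as R
def shot(n,fn=None):
    o=ctrl.get_obs(); p=viewer.get_image(n)
    if n=="wrist":
        T=np.eye(4);T[:3,:3]=R.from_rotvec(o["orientation"]).as_matrix();T[:3,3]=o["ee_pos"]
        p["Twc"]=T@np.array(p["T_tool_cam"])
    else: p["Twc"]=np.linalg.inv(np.array(p["extrinsics"]))
    if fn: cv2.imwrite(fn,cv2.cvtColor(p["image"],cv2.COLOR_RGB2BGR))
    return p
def rays(p,uv):
    uv=np.atleast_2d(np.asarray(uv,float));f=192/np.tan(np.radians(p["vfov"]/2))
    d=(uv-[p["cx"],p["cy"]])/f; s=d.copy()
    for _ in range(20): s=d/(1+p["k1"]*(s**2).sum(1,keepdims=True))
    return np.c_[s[:,0],-s[:,1],-np.ones(len(s))]
def pts(p,uv,z):
    c=rays(p,uv)*np.asarray(z,float).reshape(-1,1); return c@p["Twc"][:3,:3].T+p["Twc"][:3,3]
def onplane(p,uv,h):
    d=rays(p,uv)@p["Twc"][:3,:3].T; o=p["Twc"][:3,3]
    return o+d*((h-o[2])/d[:,2])[:,None]
def cloud(p):
    v,u=np.mgrid[0:384,0:512]; z=p["range_z"].ravel()
    m=z>0; uv=np.c_[u.ravel(),v.ravel()][m]; return pts(p,uv,z[m]),uv
E
python3 - <<'E'
from h import *
o=ctrl.get_obs();print(o["ee_pos"],o["orientation"],o["width"],o["t"])
for n in ["top","scene"]:
    p=shot(n,f"pics/{n}0.png")
    for k in ["tin_mouth","inner_knob","outer_neck","outer_top","small_tin_mouth","bowl","file","hammer","pliers"]:
        for r in recognise(p,k)[:2]:
            uv=np.array(r["xy"])*[512,384]; z=p["range_z"][int(uv[1]),int(uv[0])]
            print(n,k,round(r["p"],2),uv.round(),pts(p,uv,z)[0].round())
E
```

```text
pics
[182.06576005 597.59716787 403.90471981] [-4.62894128e-01 -3.10702832e+00  2.38583295e-03] 87.99238083055918 0.0
top tin_mouth 0.77 [192. 194.] [551. 276.  17.]
top tin_mouth 0.63 [121. 217.] [482. 510.   8.]
top inner_knob 0.41 [343. 203.] [ 333.  102. 1264.]
top outer_neck 0.59 [341. 204.] [ 504. -207.   48.]
top outer_top 0.57 [340. 202.] [ 510. -205.   50.]
top small_tin_mouth 0.92 [289. 184.] [578. -45.  21.]
top bowl 0.62 [122. 216.] [484. 504.  14.]
top file 0.76 [328. 142.] [ 725. -185.   11.]
top hammer 0.75 [220. 137.] [746. 180.  16.]
top pliers 0.76 [264. 242.] [391.  40.  15.]
scene tin_mouth 0.95 [324. 207.] [526. 262.  15.]
scene tin_mouth 0.48 [202. 194.] [573. -47.  23.]
scene outer_neck 0.62 [147. 165.] [ 522. -220.   21.]
scene outer_top 0.71 [152. 165.] [ 520. -206.   20.]
scene small_tin_mouth 0.7 [202. 196.] [577. -47.  22.]
scene bowl 0.62 [421. 210.] [475. 500.  18.]
scene bowl 0.17 [272. 282.] [751. 182.  13.]
scene file 0.68 [129. 242.] [ 742. -184.   12.]
scene hammer 0.9 [271. 279.] [747. 178.  15.]
scene pliers 0.91 [255. 153.] [403.  48.   6.]
scene pliers 0.53 [152. 163.] [ 516. -207.   24.]
```

View pics/top0.png

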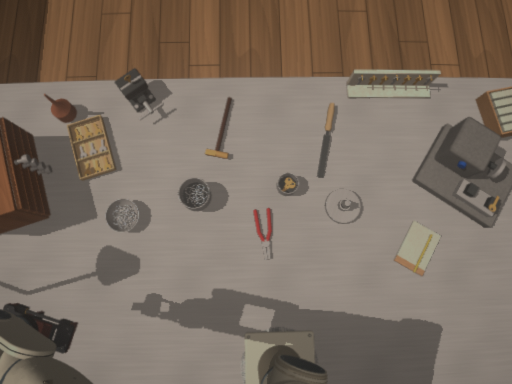

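View pics/scene0.png

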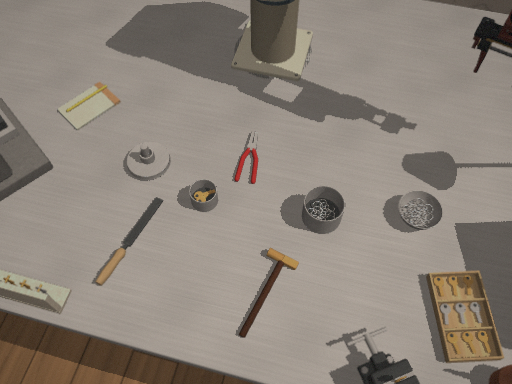

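```bash
python3 - <<'E'
from h import *
for n in ["top","scene"]:
    p=shot(n); c,uv=cloud(p)
    for nm,xy in [("lid",(508,-207)),("tin",(545,270))]:
        m=(np.hypot(c[:,0]-xy[0],c[:,1]-xy[1])<90)&(c[:,2]>8)&(c[:,2]<200)
        q=c[m]; print(n,nm,m.sum(),np.histogram(q[:,2],np.arange(0,140,8))[0])
        for lo,hi in [(20,34),(34,60),(62,80),(80,110)]:
            s=q[(q[:,2]>lo)&(q[:,2]<hi)]
            if len(s)>5: print(lo,hi,len(s),s[:,:2].min(0).round(),s[:,:2].max(0).round(),np.median(s,0).round(1),cv2.minEnclosingCircle(s[:,:2].astype(np.float32)))
E
```

```text
top lid 987 [  0  41 595 251  14  26  17   4   6  24   9   0   0   0   0   0   0]
20 34 727 [ 449. -279.] [ 559. -164.] [ 502.6 -216.7   23.1] ((503.9446105957031, -221.06285095214844), 58.32326889038086)
34 60 55 [ 485. -238.] [ 521. -202.] [ 499.  -214.7   46. ] ((504.2702941894531, -220.91542053222656), 19.23495101928711)
62 80 32 [ 495. -230.] [ 513. -211.] [ 503.5 -217.3   76.7] ((504.0162353515625, -220.56910705566406), 9.950874328613281)
80 110 9 [ 497. -229.] [ 513. -216.] [ 503.  -219.6   81.7] ((504.587890625, -221.09002685546875), 8.336013793945312)
top tin 856 [  0 137 377 106  38  27  34  34  72  31   0   0   0   0   0   0   0]
20 34 230 [497. 214.] [595. 312.] [550.6 264.5  24.2] ((546.2637939453125, 263.55242919921875), 49.62207794189453)
34 60 100 [498. 214.] [595. 312.] [563.4 270.1  47.1] ((546.5012817382812, 263.0536804199219), 49.61669921875)
62 80 112 [497. 214.] [596. 312.] [550.  265.1  70.2] ((546.885498046875, 264.4607849121094), 50.658287048339844)
scene lid 1309 [  0  97 700 309  35  51  38  14  18  39   8   0   0   0   0   0   0]
20 34 898 [ 447. -282.] [ 
[... 192 characters left out ...]
330078), 20.33555030822754)
62 80 58 [ 494. -236.] [ 514. -215.] [ 506.8 -223.3   75.9] ((504.3144226074219, -224.04489135742188), 11.91851806640625)
80 110 8 [ 496. -232.] [ 510. -216.] [ 504.  -225.1   81.4] ((503.9918212890625, -224.11077880859375), 8.574498176574707)
scene tin 1614 [  0 250 452 193 126 123 121 144 179  26   0   0   0   0   0   0   0]
20 34 385 [496. 210.] [597. 308.] [540.4 258.1  25.2] ((546.4307861328125, 258.85284423828125), 51.12328338623047)
34 60 409 [496. 209.] [596. 308.] [530.9 260.   47.5] ((545.5238647460938, 259.39654541015625), 51.37914276123047)
62 80 236 [495. 210.] [596. 308.] [546.3 259.3  68.8] ((544.6036376953125, 258.5347900390625), 52.20091247558594)
```

The top view shows the lids at about (343,205), the large tin at (195,194), and the space between them free of obstacles. I'll refine both positions with the wrist camera, starting with the tin.

```bash
cat >> h.py <<'E'
def delta(x,y,z):
    o=ctrl.get_obs();M=R.from_rotvec(o["orientation"]).as_matrix()
    d=M.T@(np.array([x,y,z])-o["ee_pos"])
    tilt=R.align_vectors([[0,0,-1]],[M[:,2]])[0].as_rotvec(degrees=True) if 1 else 0
    print("t",o["t"],"pos",o["ee_pos"].round(1) if hasattr(o["ee_pos"],'round') else o["ee_pos"],"delta tool m",(d/1000).round(4),"zaxis",M[:,2].round(4),"tiltfix tool deg",(M.T@tilt).round(2),"F",np.round(o["ft_force"],1),"w",o["width"])
E
python3 - <<'E'
from h import *
print(R.from_rotvec(ctrl.get_obs()["orientation"]).as_matrix().round(3))
delta(490,255,400)
print(np.round(shot("wrist","pics/w0.png")["T_tool_cam"],3))
E
```

```text
[[-0.957  0.291 -0.   ]
 [ 0.291  0.957  0.   ]
 [ 0.     0.    -1.   ]]
t 1.1 pos [182.1 597.8 404.7] delta tool m [-0.3944 -0.2382  0.0047] zaxis [-0.  0. -1.] tiltfix tool deg [ 0. -0. -0.] F [-0.4  1.1 -0.2] w 88.06663220346508
[[ 1.0000e-03  9.5200e-01  3.0600e-01  8.3038e+01]
 [ 1.0000e+00 -1.0000e-03 -0.0000e+00  8.2700e-01]
 [ 0.0000e+00  3.0600e-01 -9.5200e-01  1.9338e+01]
 [ 0.0000e+00  0.0000e+00  0.0000e+00  1.0000e+00]]
```

```bash
python3 -m handwheel '[{"tx":-0.0557,"ty":-0.0271},{"tx":-0.0557,"ty":-0.0271},{"tx":-0.0557,"ty":-0.0271},{"tx":-0.0557,"ty":-0.0271},{"tx":-0.0557,"ty":-0.0271},{"tx":-0.0557,"ty":-0.0271},{"tx":-0.0557,"ty":-0.0271},{"tx":-0.0557,"ty":-0.0271}]'
python3 -m handwheel '[{"tx":0},{"tx":0},{"tx":0}]'
python3 - <<'E'
from h import *
delta(546,261,400)
p=shot("wrist","pics/w1.png")
c,uv=cloud(p)
m=(np.hypot(c[:,0]-546,c[:,1]-261)<75)&(c[:,2]>62)&(c[:,2]<80);s=c[m]
print(m.sum(),np.median(s,0),np.percentile(s[:,2],[5,50,95]),cv2.minEnclosingCircle(s[:,:2].astype(np.float32)))
from scipy.optimize import least_squares
rr=least_squares(lambda q:np.hypot(s[:,0]-q[0],s[:,1]-q[1])-q[2],[546,261,49],loss='soft_l1');print(rr.x)
E
```

```text
t 1.15 pos [182.2 597.9 404.7] delta tool m [-0.4462 -0.2162  0.0047] zaxis [ 0.e+00  1.e-04 -1.e+00] tiltfix tool deg [0. 0. 0.] F [-0.7  0.   0.5] w 87.81056436591653$[0]: bad value
$[0]: bad value
  return _methods._mean(a, axis=axis, dtype=dtype,
  ret = um.true_divide(
Traceback (most recent call last):
IndexError: index -1 is out of bounds for axis 0 with size 0
```

View pics/w1.png

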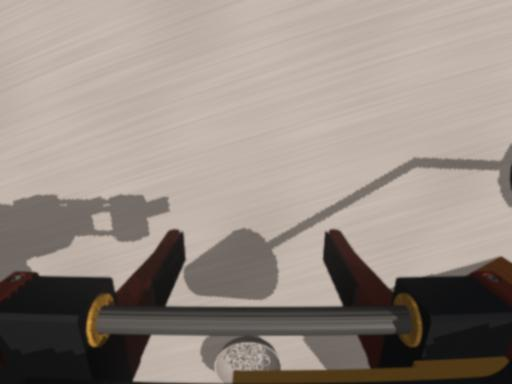

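The move was refused because each row needs all keys, so nothing has moved yet.

```bash
python3 -m handwheel '[{"gripper":0,"tx":-0.0557,"ty":-0.0271,"tz":0,"rx":0,"ry":0,"rz":0},{"gripper":0,"tx":-0.0557,"ty":-0.0271,"tz":0,"rx":0,"ry":0,"rz":0},{"gripper":0,"tx":-0.0557,"ty":-0.0271,"tz":0,"rx":0,"ry":0,"rz":0},{"gripper":0,"tx":-0.0557,"ty":-0.0271,"tz":0,"rx":0,"ry":0,"rz":0},{"gripper":0,"tx":-0.0557,"ty":-0.0271,"tz":0,"rx":0,"ry":0,"rz":0},{"gripper":0,"tx":-0.0557,"ty":-0.0271,"tz":0,"rx":0,"ry":0,"rz":0},{"gripper":0,"tx":-0.0557,"ty":-0.0271,"tz":0,"rx":0,"ry":0,"rz":0},{"gripper":0,"tx":-0.0557,"ty":-0.0271,"tz":0,"rx":0,"ry":0,"rz":0}]'
python3 -m handwheel '[{"gripper":0,"tx":0,"ty":0,"tz":0,"rx":0,"ry":0,"rz":0},{"gripper":0,"tx":0,"ty":0,"tz":0,"rx":0,"ry":0,"rz":0},{"gripper":0,"tx":0,"ty":0,"tz":0,"rx":0,"ry":0,"rz":0}]'
cat > tin.py <<'E'
from h import *
from scipy.optimize import least_squares
delta(546,261,400)
p=shot("wrist","pics/w1.png")
c,uv=cloud(p)
m=(np.hypot(c[:,0]-546,c[:,1]-261)<75)&(c[:,2]>62)&(c[:,2]<80);s=c[m]
if m.sum():
    print(m.sum(),np.percentile(s[:,2],[5,50,95]),cv2.minEnclosingCircle(s[:,:2].astype(np.float32)))
    rr=least_squares(lambda q:np.hypot(s[:,0]-q[0],s[:,1]-q[1])-q[2],[546,261,49],loss='soft_l1');print(rr.x)
E
python3 tin.py
```

```text
t: 2.2
ee_pos: [546.6, 259.0, 404.9]
orientation: [0.463, 3.107, 0.001]
ft_force: [0.9, 0.1, 0.2]
width: 87.7
t: 2.58
ee_pos: [544.3, 261.6, 404.7]
orientation: [-0.46, -3.107, 0.0]
ft_force: [-0.3, -0.3, -1.2]
width: 87.8
t 2.575 pos [544.3 261.6 404.7] delta tool m [-0.0018 -0.      0.0047] zaxis [-4.e-04  0.e+00 -1.e+00] tiltfix tool deg [-0.01 -0.02 -0.  ] F [-0.3 -0.3 -1.2] w 87.79540509447655
885 [63.08246387 70.01182393 71.58084425] ((548.0771484375, 260.2571716308594), 50.071006774902344)
[547.4848424  260.61182909  48.2760781 ]
```

View pics/w1.png

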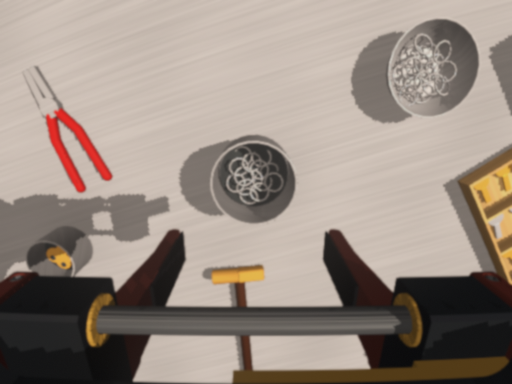

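Tin mouth centre from the wrist camera is about (547.9, 260.4), at pixel (253,180). Next, the lids.

```bash
python3 -m handwheel '[{"gripper":0,"tx":-0.0128,"ty":-0.0593,"tz":0,"rx":0,"ry":0,"rz":0},{"gripper":0,"tx":-0.0128,"ty":-0.0593,"tz":0,"rx":0,"ry":0,"rz":0},{"gripper":0,"tx":-0.0128,"ty":-0.0593,"tz":0,"rx":0,"ry":0,"rz":0},{"gripper":0,"tx":-0.0128,"ty":-0.0593,"tz":0,"rx":0,"ry":0,"rz":0},{"gripper":0,"tx":-0.0128,"ty":-0.0593,"tz":0,"rx":0,"ry":0,"rz":0},{"gripper":0,"tx":-0.0128,"ty":-0.0593,"tz":0,"rx":0,"ry":0,"rz":0},{"gripper":0,"tx":-0.0128,"ty":-0.0593,"tz":0,"rx":0,"ry":0,"rz":0},{"gripper":0,"tx":-0.0128,"ty":-0.0593,"tz":0,"rx":0,"ry":0,"rz":0}]'
python3 -m handwheel '[{"gripper":0,"tx":0,"ty":0,"tz":0.002,"rx":0,"ry":0,"rz":0},{"gripper":0,"tx":0,"ty":0,"tz":0.002,"rx":0,"ry":0,"rz":0},{"gripper":0,"tx":0,"ty":0,"tz":0.0,"rx":0,"ry":0,"rz":0}]'
cat > lid.py <<'E'
from h import *
from scipy.optimize import least_squares
delta(504,-222,400)
p=shot("wrist","pics/w2.png")
c,uv=cloud(p)
for lo,hi,rad in [(14,30,90),(36,52,35),(60,76,30),(76,84,20)]:
    m=(np.hypot(c[:,0]-504,c[:,1]+222)<rad)&(c[:,2]>lo)&(c[:,2]<hi);s=c[m]
    if m.sum()>5: print(lo,hi,m.sum(),np.median(s,0).round(1),cv2.minEnclosingCircle(s[:,:2].astype(np.float32)))
for k in ["inner_knob","outer_neck","outer_top"]:
    for r in recognise(p,k)[:1]: print(k,r["p"],np.array(r["xy"])*[512,384],onplane(p,np.array(r["xy"])*[512,384],{"inner_knob":64,"outer_neck":35,"outer_top":22}[k]))
E
python3 lid.py
```

```text
t: 3.62
ee_pos: [504.7, -223.7, 405.1]
orientation: [0.46, 3.107, -0.0]
ft_force: [0.4, -0.6, 0.9]
width: 87.9
t: 4.0
ee_pos: [505.1, -221.3, 400.4]
orientation: [-0.459, -3.107, -0.001]
ft_force: [0.3, 0.2, -0.1]
width: 87.7
t 4.0 pos [ 505.1 -221.3  400.4] delta tool m [ 0.0008 -0.001   0.0004] zaxis [-7.e-04  5.e-04 -1.e+00] tiltfix tool deg [ 0.02 -0.05  0.  ] F [ 0.3  0.2 -0.1] w 87.69244150963641
14 30 5415 [ 499.7 -221.1   22.6] ((505.3829345703125, -223.37728881835938), 57.56989669799805)
36 52 316 [ 498.6 -219.1   48.1] ((505.2986145019531, -223.15093994140625), 18.828271865844727)
60 76 52 [ 497.3 -220.3   67.9] ((505.3466796875, -223.14649963378906), 9.971888542175293)
76 84 247 [ 504.9 -223.    78.5] ((505.3852233886719, -223.30010986328125), 10.04826831817627)
inner_knob 0.18 [430.3872  49.9968] [[424.17336331  -6.15139047  64.        ]]
outer_neck 0.93 [251.904  165.5808] [[ 493.37673457 -219.19591823   35.        ]]
outer_top 0.8 [251.904 165.504] [[ 495.81970544 -220.02006488   22.        ]]
```

View pics/w2.png

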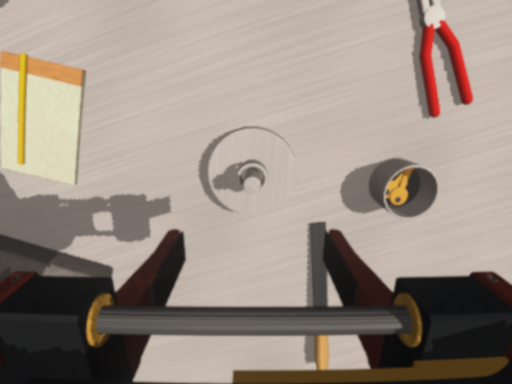

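Lids centred at (505.3, −223.3), knob top z 78 at pixel (253,180), matching the stated geometry. Descending so the fingertips stop about 3 mm above the neck.

```bash
python3 -m handwheel '[{"gripper":0,"tx":-0.0008,"ty":-0.0018,"tz":0.04,"rx":0,"ry":0,"rz":0},{"gripper":0,"tx":0,"ty":0,"tz":0.05,"rx":0,"ry":0,"rz":0},{"gripper":0,"tx":0,"ty":0,"tz":0.04,"rx":0,"ry":0,"rz":0},{"gripper":0,"tx":0,"ty":0,"tz":0.025,"rx":0,"ry":0,"rz":0},{"gripper":0,"tx":0,"ty":0,"tz":0.0115,"rx":0,"ry":0,"rz":0},{"gripper":0,"tx":0,"ty":0,"tz":0,"rx":0,"ry":0,"rz":0},{"gripper":0,"tx":0,"ty":0,"tz":0,"rx":0,"ry":0,"rz":0},{"gripper":0,"tx":0,"ty":0,"tz":0,"rx":0,"ry":0,"rz":0}]'
python3 -c "
from h import *
delta(505.35,-223.25,233.5);shot('wrist','pics/w3.png')"
```

```text
t: 5.2
ee_pos: [505.5, -225.2, 235.3]
orientation: [0.463, 3.105, -0.001]
ft_force: [0.2, -0.2, 0.6]
width: 87.9
t 5.2 pos [ 505.5 -225.2  235.3] delta tool m [0.0007 0.0018 0.0018] zaxis [ 1.8e-03 -9.0e-04 -1.0e+00] tiltfix tool deg [-0.02  0.11  0.  ] F [ 0.2 -0.2  0.6] w 87.9368394233784
```

View pics/w3.png

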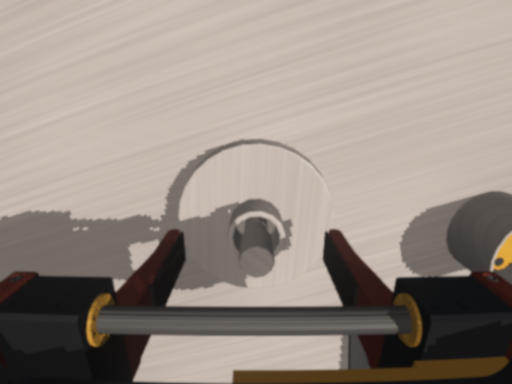

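```bash
sed 's/w2.png/w4.png/;s/^for k in.*//;s/^    for r in.*//' lid.py > lid2.py; python3 -m handwheel '[{"gripper":0,"tx":0,"ty":0,"tz":0,"rx":0,"ry":0,"rz":0}]'; python3 lid2.py
```

```text
t: 5.38
ee_pos: [505.3, -225.1, 234.8]
orientation: [0.463, 3.106, -0.0]
ft_force: [1.3, 0.1, 0.1]
width: 88.1
t 5.375 pos [ 505.3 -225.1  234.8] delta tool m [ 0.0019  0.0026 -0.1652] zaxis [ 9.e-04 -4.e-04 -1.e+00] tiltfix tool deg [-0.01  0.06  0.  ] F [1.3 0.1 0.1] w 88.10913031554443
14 30 14588 [ 492.4 -216.8   22.6] ((505.35797119140625, -223.1502227783203), 57.44086837768555)
36 52 1288 [ 497.8 -219.3   47.6] ((505.14794921875, -223.2107391357422), 19.159650802612305)
60 76 415 [ 497.2 -220.7   68.6] ((505.051513671875, -222.98025512695312), 9.978120803833008)
76 84 902 [ 504.3 -222.8   78.5] ((505.27166748046875, -222.9126434326172), 9.99793529510498)
```

```bash
python3 -m handwheel '[{"gripper":0,"tx":0.0007,"ty":0.0018,"tz":0.001,"rx":0,"ry":0,"rz":0},{"gripper":0,"tx":0,"ty":0,"tz":0,"rx":0,"ry":0,"rz":0},{"gripper":0,"tx":0,"ty":0,"tz":0,"rx":0,"ry":0,"rz":0}]'; python3 -c "
from h import *
delta(505.2,-223.1,233.8)"
```

```text
t: 5.8
ee_pos: [505.0, -223.1, 233.1]
orientation: [-0.463, -3.107, -0.0]
ft_force: [0.2, 0.3, 0.0]
width: 87.7
t 5.8 pos [ 505.  -223.1  233.1] delta tool m [-0.0002  0.     -0.0007] zaxis [-2.e-04  1.e-04 -1.e+00] tiltfix tool deg [ 0.   -0.01  0.  ] F [0.2 0.3 0. ] w 87.68364612835983
```

```bash
python3 -m handwheel '[{"gripper":1,"tx":0,"ty":0,"tz":0,"rx":0,"ry":0,"rz":0},{"gripper":1,"tx":0,"ty":0,"tz":0,"rx":0,"ry":0,"rz":0},{"gripper":1,"tx":0,"ty":0,"tz":0,"rx":0,"ry":0,"rz":0},{"gripper":1,"tx":0,"ty":0,"tz":0,"rx":0,"ry":0,"rz":0},{"gripper":1,"tx":0,"ty":0,"tz":0,"rx":0,"ry":0,"rz":0},{"gripper":1,"tx":0,"ty":0,"tz":0,"rx":0,"ry":0,"rz":0},{"gripper":1,"tx":0,"ty":0,"tz":0,"rx":0,"ry":0,"rz":0},{"gripper":1,"tx":0,"ty":0,"tz":0,"rx":0,"ry":0,"rz":0}]'
```

```text
t: 6.8
ee_pos: [505.0, -223.2, 233.1]
orientation: [0.463, 3.107, -0.0]
ft_force: [0.1, -2.1, -0.9]
width: 19.3
```

```bash
python3 -m handwheel '[{"gripper":1,"tx":0,"ty":0,"tz":-0.004,"rx":0,"ry":0,"rz":0},{"gripper":1,"tx":0,"ty":0,"tz":-0.012,"rx":0,"ry":0,"rz":0},{"gripper":1,"tx":0,"ty":0,"tz":-0.024,"rx":0,"ry":0,"rz":0},{"gripper":1,"tx":0,"ty":0,"tz":-0.03,"rx":0,"ry":0,"rz":0},{"gripper":1,"tx":0,"ty":0,"tz":-0.03,"rx":0,"ry":0,"rz":0},{"gripper":1,"tx":0,"ty":0,"tz":-0.02,"rx":0,"ry":0,"rz":0},{"gripper":1,"tx":0,"ty":0,"tz":-0.01,"rx":0,"ry":0,"rz":0},{"gripper":1,"tx":0,"ty":0,"tz":0,"rx":0,"ry":0,"rz":0}]'
python3 - <<'E'
from h import *
delta(548,260,363)
p=shot("wrist","pics/w5.png")
c,uv=cloud(p)
for lo,hi,rad in [(140,156,90),(170,186,35),(200,215,20)]:
    m=(np.hypot(c[:,0]-505,c[:,1]+223)<rad)&(c[:,2]>lo)&(c[:,2]<hi);s=c[m]
    if m.sum()>5:
        A=np.c_[s[:,:2]-s[:,:2].mean(0),np.ones(len(s))]
        print(lo,hi,m.sum(),np.median(s,0).round(1),cv2.minEnclosingCircle(s[:,:2].astype(np.float32)),np.linalg.lstsq(A,s[:,2],rcond=None)[0].round(3))
E
```

```text
t: 7.8
ee_pos: [504.9, -223.1, 363.8]
orientation: [0.463, 3.106, -0.0]
ft_force: [-0.2, -0.5, -4.7]
width: 19.7
t 7.8 pos [ 504.9 -223.1  363.8] delta tool m [0.0996 0.4746 0.0006] zaxis [ 1.e-03 -4.e-04 -1.e+00] tiltfix tool deg [-0.01  0.06 -0.  ] F [-0.2 -0.5 -4.7] w 19.69836316848399
140 156 13111 [ 487.1 -214.   153.3] ((504.9631652832031, -222.48324584960938), 57.8050537109375) [ 1.30000e-02 -6.00000e-03  1.53016e+02]
170 186 797 [ 492.2 -218.9  178.5] ((496.0487060546875, -219.68655395507812), 17.960838317871094) [ 1.69000e-01 -6.00000e-02  1.77826e+02]
200 215 1621 [ 500.8 -222.1  209. ] ((500.90228271484375, -221.7117919921875), 18.354591369628906) [ 1.52000e-01 -4.60000e-02  2.08092e+02]
```

View pics/w5.png

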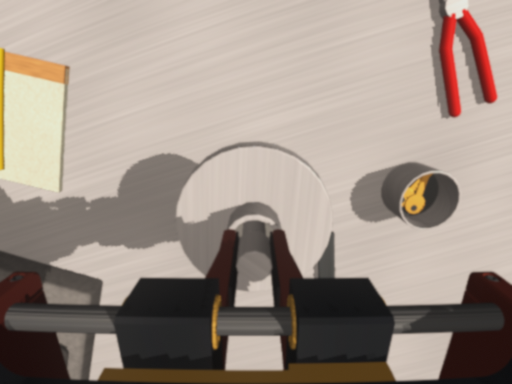

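Both lids are up (4.7 N ≈ 0.45 kg) and level. Carrying them over to the tin.

```bash
python3 -m handwheel '[{"gripper":1,"tx":0.006,"ty":0.0285,"tz":0,"rx":0,"ry":0,"rz":0},{"gripper":1,"tx":0.012,"ty":0.0569,"tz":0,"rx":0,"ry":0,"rz":0},{"gripper":1,"tx":0.0125,"ty":0.0593,"tz":0,"rx":0,"ry":0,"rz":0},{"gripper":1,"tx":0.0125,"ty":0.0593,"tz":0,"rx":0,"ry":0,"rz":0},{"gripper":1,"tx":0.0125,"ty":0.0593,"tz":0,"rx":0,"ry":0,"rz":0},{"gripper":1,"tx":0.0125,"ty":0.0593,"tz":0,"rx":0,"ry":0,"rz":0},{"gripper":1,"tx":0.0125,"ty":0.0593,"tz":0,"rx":0,"ry":0,"rz":0},{"gripper":1,"tx":0.012,"ty":0.0569,"tz":0,"rx":0,"ry":0,"rz":0}]'
python3 -m handwheel '[{"gripper":1,"tx":0.005,"ty":0.0237,"tz":0,"rx":0,"ry":0,"rz":0},{"gripper":1,"tx":0.0022,"ty":0.0117,"tz":0,"rx":0,"ry":0,"rz":0},{"gripper":1,"tx":0,"ty":0,"tz":0,"rx":0,"ry":0,"rz":0},{"gripper":1,"tx":0,"ty":0,"tz":0,"rx":0,"ry":0,"rz":0},{"gripper":1,"tx":0,"ty":0,"tz":0,"rx":0,"ry":0,"rz":0}]'
python3 - <<'E'
from h import *
delta(547.8,260.1,363.5)
shot("wrist","pics/w6.png")
E
```

```text
t: 8.85
ee_pos: [543.9, 225.6, 361.8]
orientation: [-0.462, -3.106, 0.002]
ft_force: [1.5, -0.5, -4.7]
width: 19.2
t: 9.48
ee_pos: [547.9, 258.3, 363.2]
orientation: [-0.465, -3.107, 0.0]
ft_force: [-0.3, 1.2, -4.1]
width: 19.1
t 9.475 pos [547.9 258.3 363.2] delta tool m [ 0.0006  0.0017 -0.0003] zaxis [-2.e-04 -3.e-04 -1.e+00] tiltfix tool deg [-0.02 -0.01 -0.  ] F [-0.3  1.2 -4.1] w 19.075734753186907
```

View pics/w6.png

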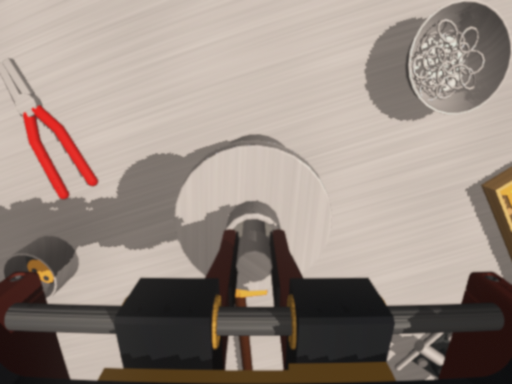

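```bash
python3 -m handwheel '[{"gripper":1,"tx":0.0006,"ty":0.0017,"tz":0.01,"rx":0,"ry":0,"rz":0},{"gripper":1,"tx":0,"ty":0,"tz":0.02,"rx":0,"ry":0,"rz":0},{"gripper":1,"tx":0,"ty":0,"tz":0.015,"rx":0,"ry":0,"rz":0},{"gripper":1,"tx":0,"ty":0,"tz":0.008,"rx":0,"ry":0,"rz":0},{"gripper":1,"tx":0,"ty":0,"tz":0,"rx":0,"ry":0,"rz":0},{"gripper":1,"tx":0,"ty":0,"tz":0,"rx":0,"ry":0,"rz":0},{"gripper":1,"tx":0,"ty":0,"tz":0,"rx":0,"ry":0,"rz":0}]'
python3 - <<'E'
from h import *
delta(547.8,260.1,310)
p=shot("scene","pics/s1.png")
c,uv=cloud(p)
for lo,hi in [(8,60),(92,104)]:
    m=(np.hypot(c[:,0]-546,c[:,1]-260)<90)&(c[:,2]>lo)&(c[:,2]<hi);s=c[m]
    print(lo,hi,m.sum(),s.min(0).round(1),s.max(0).round(1),cv2.minEnclosingCircle(s[:,:2].astype(np.float32)))
i=cv2.cvtColor(p["image"],cv2.COLOR_RGB2BGR)[130:260,250:400];cv2.imwrite("pics/s1c.png",cv2.resize(i,None,fx=5,fy=4.5,interpolation=cv2.INTER_CUBIC))
E
```

```text
t: 10.4
ee_pos: [548.0, 261.5, 310.9]
orientation: [0.463, 3.106, 0.001]
ft_force: [-0.3, -0.3, -3.7]
width: 19.3
t 10.4 pos [548.  261.5 310.9] delta tool m [-0.0002 -0.0014  0.0009] zaxis [ 1.2e-03  5.0e-04 -1.0e+00] tiltfix tool deg [ 0.05  0.06 -0.  ] F [-0.3 -0.3 -3.7] w 19.3400754956378
8 60 382 [512.5 181.2   8. ] [634.2 307.8  59.6] ((563.0670166015625, 234.6124267578125), 73.52046966552734)
92 104 1172 [496.  202.7  92.1] [603.7 317.1 104. ] ((546.2443237304688, 259.8843688964844), 57.77421188354492)
```

View pics/s1c.png

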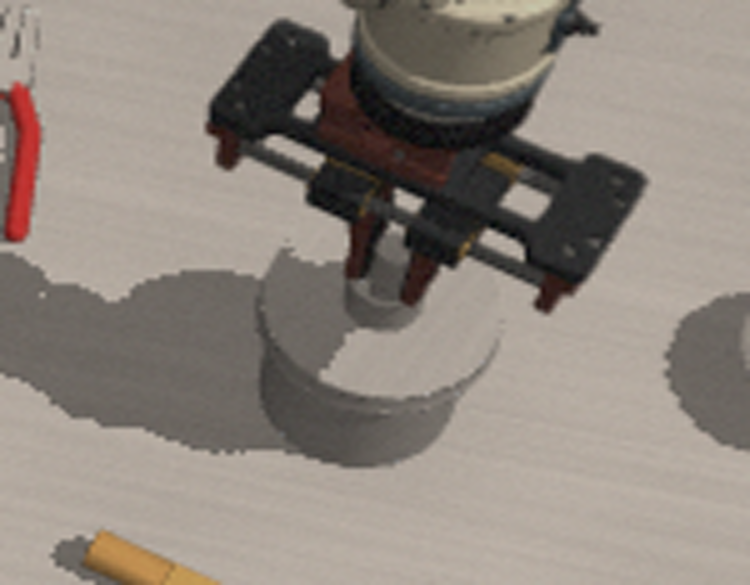

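```bash
python3 -m handwheel '[{"gripper":1,"tx":-0.0002,"ty":-0.0012,"tz":0.002,"rx":0,"ry":0,"rz":0},{"gripper":1,"tx":0,"ty":0,"tz":0.003,"rx":0,"ry":0,"rz":0},{"gripper":1,"tx":0,"ty":0,"tz":0.002,"rx":0,"ry":0,"rz":0},{"gripper":1,"tx":0,"ty":0,"tz":0,"rx":0,"ry":0,"rz":0}]'
python3 -m handwheel '[{"gripper":1,"tx":0,"ty":0,"tz":0.002,"rx":0,"ry":0,"rz":0},{"gripper":1,"tx":0,"ty":0,"tz":0.001,"rx":0,"ry":0,"rz":0},{"gripper":1,"tx":0,"ty":0,"tz":0,"rx":0,"ry":0,"rz":0}]'
```

```text
t: 10.95
ee_pos: [547.5, 260.1, 302.9]
orientation: [-0.463, -3.107, 0.0]
ft_force: [-0.3, -0.0, -4.5]
width: 19.2
t: 11.32
ee_pos: [547.6, 260.1, 300.0]
orientation: [-0.463, -3.107, 0.0]
ft_force: [0.5, -0.2, -4.8]
width: 19.4
```

Entering cleanly with no contact force. Continuing down.

```bash
python3 -m handwheel '[{"gripper":1,"tx":0,"ty":0,"tz":0.003,"rx":0,"ry":0,"rz":0},{"gripper":1,"tx":0,"ty":0,"tz":0.003,"rx":0,"ry":0,"rz":0},{"gripper":1,"tx":0,"ty":0,"tz":0.001,"rx":0,"ry":0,"rz":0},{"gripper":1,"tx":0,"ty":0,"tz":0,"rx":0,"ry":0,"rz":0}]'
python3 -m handwheel '[{"gripper":1,"tx":0,"ty":0,"tz":0.002,"rx":0,"ry":0,"rz":0},{"gripper":1,"tx":0,"ty":0,"tz":0.001,"rx":0,"ry":0,"rz":0},{"gripper":1,"tx":0,"ty":0,"tz":0,"rx":0,"ry":0,"rz":0}]'
```

```text
t: 11.82
ee_pos: [547.6, 260.2, 293.0]
orientation: [-0.463, -3.107, 0.0]
ft_force: [0.8, 0.3, -4.0]
width: 19.4
t: 12.2
ee_pos: [547.6, 260.1, 290.1]
orientation: [-0.463, -3.107, 0.0]
ft_force: [0.3, 0.1, -4.5]
width: 19.2
```

```bash
python3 -m handwheel '[{"gripper":1,"tx":0,"ty":0,"tz":0.0008,"rx":0,"ry":0,"rz":0},{"gripper":1,"tx":0,"ty":0,"tz":0.0,"rx":0,"ry":0,"rz":0}]'
python3 -m handwheel '[{"gripper":1,"tx":0,"ty":0,"tz":0.0006,"rx":0,"ry":0,"rz":0},{"gripper":1,"tx":0,"ty":0,"tz":0,"rx":0,"ry":0,"rz":0}]'
```

```text
t: 12.45
ee_pos: [547.6, 260.1, 289.3]
orientation: [-0.463, -3.107, 0.0]
ft_force: [-1.5, -0.5, -4.5]
width: 19.2
t: 12.7
ee_pos: [547.6, 260.1, 289.1]
orientation: [0.463, 3.107, -0.0]
ft_force: [-0.8, -1.3, 0.3]
width: 19.1
```

```bash
python3 -m handwheel '[{"gripper":1,"tx":0,"ty":0,"tz":0.0003,"rx":0,"ry":0,"rz":0},{"gripper":1,"tx":0,"ty":0,"tz":0,"rx":0,"ry":0,"rz":0}]'
python3 - <<'E'
from h import *
delta(547.8,260.1,289)
p=shot("wrist","pics/w7.png")
c,uv=cloud(p)
m=(np.hypot(c[:,0]-547,c[:,1]-260)<57)&(c[:,2]>70)&(c[:,2]<84);s=c[m]
A=np.c_[s[:,:2]-s[:,:2].mean(0),np.ones(len(s))]
print(m.sum(),np.median(s,0).round(1),cv2.minEnclosingCircle(s[:,:2].astype(np.float32)),np.linalg.lstsq(A,s[:,2],rcond=None)[0].round(3))
E
```

```text
t: 12.95
ee_pos: [547.6, 260.1, 289.0]
orientation: [0.463, 3.107, 0.0]
ft_force: [-3.3, -3.9, 6.7]
width: 19.3
t 12.95 pos [547.6 260.1 289. ] delta tool m [-0.0002  0.0001  0.    ] zaxis [ 1.e-04 -0.e+00 -1.e+00] tiltfix tool deg [0.   0.01 0.  ] F [-3.3 -3.9  6.7] w 19.306615627621373
12887 [529.6 268.2  78.6] ((546.9625854492188, 260.0779724121094), 56.97145080566406) [-0.    -0.    78.594]
```

The lid is home and level: top at z 78.0 after removing the 0.6 mm range offset, slope 0. Releasing the knob.

```bash
python3 -m handwheel '[{"gripper":1,"tx":0,"ty":0,"tz":-0.0003,"rx":0,"ry":0,"rz":0},{"gripper":0.8,"tx":0,"ty":0,"tz":0,"rx":0,"ry":0,"rz":0},{"gripper":0.5,"tx":0,"ty":0,"tz":0,"rx":0,"ry":0,"rz":0},{"gripper":0,"tx":0,"ty":0,"tz":0,"rx":0,"ry":0,"rz":0},{"gripper":0,"tx":0,"ty":0,"tz":0,"rx":0,"ry":0,"rz":0},{"gripper":0,"tx":0,"ty":0,"tz":0,"rx":0,"ry":0,"rz":0},{"gripper":0,"tx":0,"ty":0,"tz":0,"rx":0,"ry":0,"rz":0},{"gripper":0,"tx":0,"ty":0,"tz":0,"rx":0,"ry":0,"rz":0}]'
python3 - <<'E'
from h import *
delta(547.8,260.1,265)
p=shot("wrist","pics/w8.png")
c,uv=cloud(p)
for lo,hi,rad in [(70,84,57),(94,108,35),(128,138,20)]:
    m=(np.hypot(c[:,0]-547.5,c[:,1]-260)<rad)&(c[:,2]>lo)&(c[:,2]<hi);s=c[m]
    if m.sum()<5: continue
    A=np.c_[s[:,:2]-s[:,:2].mean(0),np.ones(len(s))]
    print(lo,m.sum(),np.median(s,0).round(1),cv2.minEnclosingCircle(s[:,:2].astype(np.float32)),np.linalg.lstsq(A,s[:,2],rcond=None)[0].round(3))
E
```

```text
t: 14.0
ee_pos: [547.6, 260.2, 288.8]
orientation: [0.463, 3.107, 0.0]
ft_force: [-0.8, -0.4, 0.3]
width: 76.0
t 14.0 pos [547.6 260.2 288.8] delta tool m [-0.0002 -0.      0.0238] zaxis [ 1.e-04  0.e+00 -1.e+00] tiltfix tool deg [ 0.  0. -0.] F [-0.8 -0.4  0.3] w 75.99690296582206
70 13823 [533.  266.9  78.7] ((547.2755737304688, 260.1282043457031), 56.919029235839844) [-1.0000e-03  0.0000e+00  7.8652e+01]
94 1238 [540.3 263.9 103.9] ((546.9782104492188, 260.4333801269531), 18.954959869384766) [ 4.00000e-02 -1.20000e-02  1.02179e+02]
128 1030 [546.1 261.2 134.5] ((547.7365112304688, 260.5472717285156), 10.052355766296387) [ 1.20000e-01 -4.40000e-02  1.34012e+02]
```

View pics/w8.png

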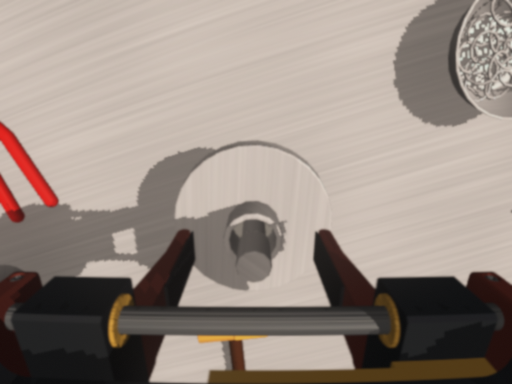

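The image shows the knob at (255,262), upright in the neck, with the fingers clear of it. Neck centre is (547.0, 260.4), already lined up with the jaws. Lowering to the neck.

```bash
python3 -m handwheel '[{"gripper":0,"tx":0.0006,"ty":0,"tz":0.006,"rx":0,"ry":0,"rz":0},{"gripper":0,"tx":0,"ty":0,"tz":0.01,"rx":0,"ry":0,"rz":0},{"gripper":0,"tx":0,"ty":0,"tz":0.006,"rx":0,"ry":0,"rz":0},{"gripper":0,"tx":0,"ty":0,"tz":0.0025,"rx":0,"ry":0,"rz":0},{"gripper":0,"tx":0,"ty":0,"tz":0,"rx":0,"ry":0,"rz":0},{"gripper":0,"tx":0,"ty":0,"tz":0,"rx":0,"ry":0,"rz":0},{"gripper":0,"tx":0,"ty":0,"tz":0,"rx":0,"ry":0,"rz":0}]'
python3 -c "
from h import *
delta(547,260.4,264.5)"
```

```text
t: 14.92
ee_pos: [547.1, 260.4, 264.6]
orientation: [0.463, 3.107, 0.0]
ft_force: [0.3, 0.3, 0.4]
width: 88.1
t 14.925 pos [547.1 260.4 264.6] delta tool m [ 0.0001 -0.      0.0001] zaxis [ 5.e-04  2.e-04 -1.e+00] tiltfix tool deg [ 0.02  0.02 -0.  ] F [0.3 0.3 0.4] w 88.08867703975504
```

```bash
python3 -m handwheel '[{"gripper":1,"tx":0,"ty":0,"tz":0,"rx":0,"ry":0,"rz":0},{"gripper":1,"tx":0,"ty":0,"tz":0,"rx":0,"ry":0,"rz":0},{"gripper":1,"tx":0,"ty":0,"tz":0,"rx":0,"ry":0,"rz":0},{"gripper":1,"tx":0,"ty":0,"tz":0,"rx":0,"ry":0,"rz":0},{"gripper":1,"tx":0,"ty":0,"tz":0,"rx":0,"ry":0,"rz":0},{"gripper":1,"tx":0,"ty":0,"tz":0,"rx":0,"ry":0,"rz":0},{"gripper":1,"tx":0,"ty":0,"tz":0,"rx":0,"ry":0,"rz":0},{"gripper":1,"tx":0,"ty":0,"tz":0,"rx":0,"ry":0,"rz":0}]'
```

```text
t: 15.92
ee_pos: [547.0, 260.3, 264.3]
orientation: [-0.463, -3.107, 0.0]
ft_force: [-0.2, -0.6, -0.4]
width: 36.7
```

```bash
python3 -m handwheel '[{"gripper":1,"tx":0,"ty":0,"tz":-0.003,"rx":0,"ry":0,"rz":0},{"gripper":1,"tx":0,"ty":0,"tz":-0.006,"rx":0,"ry":0,"rz":0},{"gripper":1,"tx":0,"ty":0,"tz":-0.006,"rx":0,"ry":0,"rz":0},{"gripper":1,"tx":0,"ty":0,"tz":-0.003,"rx":0,"ry":0,"rz":0},{"gripper":1,"tx":0,"ty":0,"tz":0,"rx":0,"ry":0,"rz":0},{"gripper":1,"tx":0,"ty":0,"tz":0,"rx":0,"ry":0,"rz":0}]'
python3 - <<'E'
from h import *
delta(547,260.4,247+100)
p=shot("wrist","pics/w9.png")
c,uv=cloud(p)
for lo,hi,rad in [(90,104,57),(128,138,20)]:
    m=(np.hypot(c[:,0]-547.5,c[:,1]-260)<rad)&(c[:,2]>lo)&(c[:,2]<hi);s=c[m]
    if m.sum()<5: continue
    A=np.c_[s[:,:2]-s[:,:2].mean(0),np.ones(len(s))]
    print(lo,m.sum(),np.median(s,0).round(1),cv2.minEnclosingCircle(s[:,:2].astype(np.float32)),np.linalg.lstsq(A,s[:,2],rcond=None)[0].round(3))
E
```

```text
t: 16.68
ee_pos: [546.9, 260.3, 282.2]
orientation: [-0.463, -3.107, 0.0]
ft_force: [1.1, -1.0, -1.2]
width: 36.3
t 16.675 pos [546.9 260.3 282.2] delta tool m [-0.      0.0001 -0.0648] zaxis [-2.e-04 -1.e-04 -1.e+00] tiltfix tool deg [-0.01 -0.01  0.  ] F [ 1.1 -1.  -1.2] w 36.275037335324
90 14590 [527.2 266.2  96.6] ((547.3296508789062, 260.2599792480469), 56.924259185791016) [ 0.     0.    96.652]
128 1247 [546.1 261.  134.3] ((547.4880981445312, 260.0187072753906), 19.945261001586914) [ 1.16000e-01 -1.90000e-02  1.33806e+02]
```

View pics/w9.png

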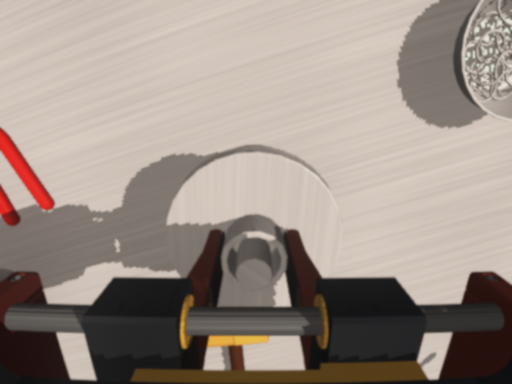

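The outer lid is up 18 mm and level, and the knob stayed at z 134 at pixel (255,260). Lifting the rest of the way.

```bash
python3 -m handwheel '[{"gripper":1,"tx":0,"ty":0,"tz":-0.006,"rx":0,"ry":0,"rz":0},{"gripper":1,"tx":0,"ty":0,"tz":-0.012,"rx":0,"ry":0,"rz":0},{"gripper":1,"tx":0,"ty":0,"tz":-0.016,"rx":0,"ry":0,"rz":0},{"gripper":1,"tx":0,"ty":0,"tz":-0.02,"rx":0,"ry":0,"rz":0},{"gripper":1,"tx":0,"ty":0,"tz":-0.025,"rx":0,"ry":0,"rz":0},{"gripper":1,"tx":0,"ty":0,"tz":-0.025,"rx":0,"ry":0,"rz":0},{"gripper":1,"tx":0,"ty":0,"tz":-0.018,"rx":0,"ry":0,"rz":0},{"gripper":1,"tx":0,"ty":0,"tz":-0.008,"rx":0,"ry":0,"rz":0}]'
python3 -m handwheel '[{"gripper":1,"tx":0,"ty":0,"tz":0,"rx":0,"ry":0,"rz":0},{"gripper":1,"tx":0,"ty":0,"tz":0,"rx":0,"ry":0,"rz":0},{"gripper":1,"tx":0,"ty":0,"tz":0,"rx":0,"ry":0,"rz":0},{"gripper":1,"tx":0,"ty":0,"tz":0,"rx":0,"ry":0,"rz":0}]'
python3 - <<'E'
from h import *
delta(547,260.4,412)
p=shot("wrist","pics/w10.png")
c,uv=cloud(p)
m=(np.hypot(c[:,0]-547.5,c[:,1]-260)<57)&(c[:,2]>215)&(c[:,2]<235);s=c[m]
A=np.c_[s[:,:2]-s[:,:2].mean(0),np.ones(len(s))]
print(m.sum(),np.median(s,0).round(1),np.linalg.lstsq(A,s[:,2],rcond=None)[0].round(3))
p=shot("scene","pics/s2.png"); c,uv=cloud(p)
for lo,hi,rad in [(8,60,70),(66,80,56),(90,128,40),(128,140,30)]:
    m=(np.hypot(c[:,0]-546,c[:,1]-260)<rad)&(c[:,2]>lo)&(c[:,2]<hi);s=c[m]
    if m.sum()>5: print(lo,hi,m.sum(),s.min(0).round(1),s.max(0).round(1),np.median(s,0).round(1),cv2.minEnclosingCircle(s[:,:2].astype(np.float32)))
i=cv2.cvtColor(p["image"],cv2.COLOR_RGB2BGR)[90:250,240:400];cv2.imwrite("pics/s2c.png",cv2.resize(i,None,fx=3.7,fy=3.7,interpolation=cv2.INTER_CUBIC))
E
```

```text
t: 17.73
ee_pos: [547.1, 260.4, 414.0]
orientation: [0.463, 3.106, 0.002]
ft_force: [-0.9, -0.7, -1.6]
width: 36.0
t: 18.23
ee_pos: [547.0, 260.3, 411.7]
orientation: [-0.463, -3.106, 0.001]
ft_force: [0.2, -0.3, -1.8]
width: 36.6
t 18.225 pos [547.  260.3 411.7] delta tool m [-0.      0.0001 -0.0003] zaxis [-9.e-04 -5.e-04 -1.e+00] tiltfix tool deg [-0.04 -0.04 -0.  ] F [ 0.2 -0.3 -1.8] w 36.6331193930875
15024 [528.  265.4 226.1] [ 2.00000e-03 -1.00000e-03  2.26285e+02]
8 60 386 [547.5 208.9   8.1] [596.7 308.1  59.8] [588.1 258.9  34.5] ((550.5965576171875, 258.54022216796875), 49.694480895996094)
66 80 993 [510.  208.8  66.1] [596.6 309.4  79.8] [556.1 259.1  74.2] ((547.2698364257812, 259.156982421875), 51.298545837402344)
90 128 56 [545.7 249.4  90.3] [557.4 268.  127.9] [552.9 258.9 112.5] ((548.5241088867188, 258.7033996582031), 9.336761474609375)
```

View pics/s2c.png

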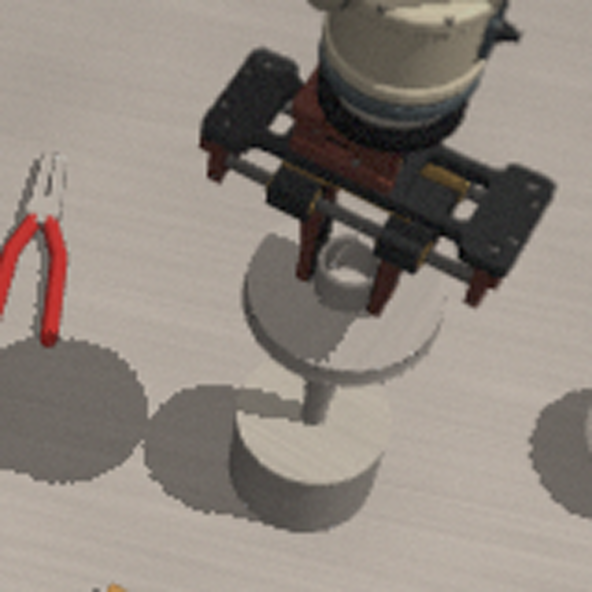

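The inner lid is seated flat with its flange at z 74. The tin's edges match the first measurement, and the outer lid is level with its top at z 226 (skirt about 210, knob top 134). Handing in.

```bash
python3 -c "
from h import *
print(ctrl.close_job())"
```

```text
the job is handed in; nothing more can be done
None
```

I handed the job in at about 18 s, with the outer lid held level in the gripper and the inner lid left seated in the large tin. No verdict was reported.

- **Placing:** I lifted both lids by the knob and lowered them into the tin until they touched. The wrist force rose from -4.5 N to +6.7 N, the outer top stood at z ≈ 78 mm and it was level. Only then did I let go.
- **Lifting off:** I gripped the outer lid by its neck and lifted it about 147 mm. The wrist force of 1.8 N matches the outer lid alone.
- **Outer lid at the end:** its tilt is about 0.1°, and its skirt is about 75 mm above the top of the knob.
- **Inner lid and tin:** the flange is at about z 74 mm, which is home. The tin's edges match the first measurement to within about 1 mm.
- **Checks that disagreed:** the scene, top and wrist cameras differed by 2–5 mm on absolute positions, so I used the wrist camera for both the pick and the placing. The finger opening read 1–2 mm below the true diameters. The first move command was refused for missing keys, and nothing moved.
- **Not measured:** I did not measure the other things on the bench at the end. No move went near them.

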